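Seat a flanged vacuum tube in the V-block against the back stop

ROBOT

A 6-joint arm with a two-finger parallel gripper is mounted at the origin on the work surface. World frame = base frame: x ahead of the robot, y to its left, z up, the work surface at z = 0. Lengths are in mm, angles in rad, forces in N, time in s.
With the tool pointing down it reaches from about 300 to 775 mm from the base axis. Payload 14.6 kg.
Tool frame: the origin (TCP) lies at the very end of the fingers, on their centre line; the grasp point (between the pads) lies 19 mm behind it; z points along the fingers, y is the direction in which the jaws open and shut (so a half turn about z gives the same grasp; the last joint's range is limited). The gripper opens to 94 mm and grips with 3 to 60 N. Pads are 16 mm wide; open, the fingers measure 119 mm over their backs; the gripper's body (75 mm by 177 mm) begins 78 mm behind the grasp point.
Start: joints at [-1.212, 0.3, 1.521, -0, 1.321, -0.067], TCP at [227.169, -500.883, 205.446] pointing down, gripper open.
Joint ranges: [-3.03, 3.03], [-0.79, 2.21], [0.23, 2.52], [-1.04, 4.18], [0, 3.07], [-2.55, 2.55]. Speed limits (rad/s): [2.22, 2.22, 2.57, 3.14, 3.14, 3.14].

INTERFACE

Orientations are given as [roll, pitch, yaw] about the fixed x, y, z axes, in that order (R = Rz(yaw) Ry(pitch) Rx(roll)).
In Python, from cell import manip gives the robot as it stands.
- The arm moves only by the shell command python3 -m inch 'ROWS' [FORCE]. ROWS is a JSON object of lists of equal length, an entry for each row: "grip": the opening, from -1 (shut) to 1 (fully open), so that 0 is half open; "travel": the shift along the world's x, y, z in cm, a list of three; "turn": the turn, a rotation vector about the world's x, y, z in degrees, a list of three. A call has 1 to 10 rows; each row is the pose to reach, as a shift and turn from the pose measured when the call began; what a row does not reach only later rows make up. A row lasts 1/8 s, in which the tool goes at most 62.5 mm and 10.7 degrees, less where a joint would pass 70% of its speed; a pose out of reach is approached as far as the arm can. A call with a gripper value outside its range is refused whole. The fingers move at their own pace and stop on an object; FORCE is the grip in N (left out, the last holds). Time passes only in rows, so rows that repeat a pose let the fingers close. It gives the time, the measured TCP pose, the force and the opening at its end, in the units of the state.
- manip.read_state(): the state, without advancing time (a new reading comes with each control period).
- manip.camera(name): name is "side" or "top"; returns (picture, depth): 400x640x3 uint8, red, green, blue; 400x640 float32, mm along the optical axis (not along the pixel's ray), 0 where there is no reading.
- manip.calibration(name): a dict with "fx", "fy", "cx", "cy" (pixels), "k1" (the pictures are not rectified: a ray, as slopes to the right and down, at radius r is drawn at 1 + k1 r^2 times it, then the intrinsics apply), "world_from_camera" (4x4, takes a point from camera to world coordinates). Camera axes: x right, y up, looking along -z (the intrinsics and any distortion apply to the point x, -y, -z); pixel columns grow to the right and rows downward; lengths in mm; the calibration is good to about 2 mm. A picture is of the moment at which its call begins. calibration takes no time and is no camera call.
- manip.sign_off(): hands the job in, once; it reports no verdict.
Trained networks look in the newest picture that a camera, given by its name, has taken for a name from the list of things; names that differ only in an ending like _2 or _b are one class to them, and where a whole thing is asked for, a point or a joint stands for the part that bears it (a point fixed in the world has none). Each returns a list of dicts, best first, with "p" (0 to 1); they miss things now and then, are a little off and sometimes report something else, mostly with a low value. They report only what shows in the picture. A call takes as long as a camera call. They do not tell look-alikes from the thing itself.
- manip.look_for(camera, label): "bbox" ([left, top, right, bottom] in pixels, round what is visible of it).
The state is a dict: "clock": time; "joints": joint angles; "qd": joint speeds; "effort": joint torques, N m; "eef_pos": TCP position; "eef_rot": TCP orientation; "wrist_force": force on the tool from outside, world axes, zero at the start; "moment": the same for the moment, N m; "finger_gap": finger opening in mm.
Only numpy, scipy, OpenCV 4.12 (cv2) and the standard library are available. Lean on these libraries where they do the work, as an engineer would, in place of code of your own. Each camera call takes 0.05 s, during which the arm holds its last target.

TASK

Take the flanged tube from the rack and lay it in the V-block with its plain tapered end first, slide it in under the sprung roller, and push it gently home with about 12 N, held for half a second: resting on both flanks of the V, its end pressed against the back stop, never with more than 20 N. Then let go and leave the tube seated there with its end touching the stop; leave the other parts on the bench alone.

Things in the scene. Friction and masses are not known exactly. Their poses are not given: they have to be found in the camera images.
- tube_center (a point): Middle of the loose, level stainless tube to be moved: 25 mm diameter, 140 mm long, about 0.16 kg. x runs along it to the plain end (x = +70 mm: 8 mm long taper down to 18 mm diameter); at x = -70 mm a flat-faced flange, 40 mm diameter, 4 mm thick. y, z roll with it. Grip across the bare tube at x = -44 mm, between flange and rack saddle: that part stays outside the V-block.
- tube_nose (a point): Centre of the flat tip of the plain (tapered) end of the tube; x axis points out of that end along the tube.
- rack: Grey plastic rack fixed to the bench: foot 150 x 60 x 8 mm, two V-notched saddles (at x = +48 mm, 12 mm long, and x = -16 mm, 8 mm long; about 46 mm high, 36 mm wide) that carry the tube, axis level 50 mm above the bench along the rack's x axis, plain end towards +x. Origin at the centre of its underside.
- vblock: Steel V-block on a base plate, fixed. Origin on the bench under the groove; x along the groove, from mouth to back stop. The 90 degree groove, open upwards, runs from the mouth (x = -60 mm) to +45 mm; block 62 mm wide, 47 mm high. A seated tube's axis is at y = 0, z = 50 mm. A bridge (82 mm over y, 98 mm high, x = -19 to -1 mm) carries the roller. Nothing stands before the mouth.
- groove_mouth (a point): Point on the seated tube's axis at the open mouth of the groove, 50 mm above the bench; same axes as the V-block.
- flank_left: Left (+y) flank plate of the V, its bare steel face looks up and inwards at 45 degrees. Origin at the middle of the plate, on the block's x = -7.5 mm.
- flank_right: Right (-y) flank plate of the V, mirror image of the left one.
- hold_down (a joint): Lift in m of the sprung hold-down roller (14 mm diameter, across the groove at the block's x = -10 mm): 0 at rest, limit 0.008. At rest its underside is 2.5 mm below a seated tube's top; the tube's taper lifts it, then it reads about 0.0025 and presses down with about 1 N (0.15 N/mm). The tube slides on oiled steel with 1 to 5 N drag, which does not reach the stop.
- stop: Bracket of the back stop, behind the block (44 mm wide, its plate 14 mm thick, 66 mm high over the bench); origin on the groove line 70 mm beyond the V-block's origin, same axes. From it a 14 mm round steel stop pin reaches along the groove axis towards the mouth. The pin was set by hand: its end face stands 14 to 34 mm beyond the V-block's origin (not measured: find it by touch or sight).
- stop_tip (a joint): How far, in m, the sprung and damped end of the stop pin is pushed in: 0 untouched, limit 0.009. It yields 1 mm per 8 N, so 8 N on it read about 0.001; a fast bump meets more (3 N per 10 mm/s). When the push is taken away it springs out slowly and keeps touching the tube.
- centring_ring: Bystander: loose aluminium ring, 40 mm diameter, 9 mm high, flat on the bench. Origin at its underside.
- brass_fitting: Bystander: loose round brass fitting standing on the bench, 28 mm wide, 42 mm high. Origin at its underside.
- solvent_jar: Bystander: amber glass jar with black cap, 52 mm diameter, 75 mm high. Origin at its underside.
- blank_flange: Bystander: loose steel blank flange, 54 mm diameter, 10 mm high, flat on the bench. Origin at its underside.
There are look-alikes about, which are no part of the job. What is shaped like the part that bears tube_center but blue, pink or turquoise is not meant.

How it is judged (in metres and radians):
On the way, in this order (a step that is already met when the one before it is completed fails the run):
1. the tube's plain end has slid in under the roller, which rides on the tube (value of joint hold_down above 0.0012 m and x of tube_nose in the frame of vblock above -0.015 m and angle between the x axis of tube_center and the x axis of vblock, either way round below 0.1 rad), for 0.05 s.
2. the tube is pressed against the back stop with more than 3 N while both flanks carry it (contact force between tube and stop above 3 N and contact force between tube and flank_left above 0.2 N and contact force between tube and flank_right above 0.2 N), for 0.3 s.
At the end, for the whole second after the job is handed in: The tube lies released and at rest in the groove, touching both flanks (over 0.2 N each) and the back stop (over 0.1 N), its plain end more than 10 mm beyond the V-block's origin, under the roller (lifted over 1.2 mm), parallel to the groove within 0.03 rad (contact force between tube and stop above 0.1 N and angle between the x axis of tube_center and the x axis of vblock, either way round below 0.03 rad and contact force between tube and flank_left above 0.2 N and contact force between tube and flank_right above 0.2 N and value of joint hold_down above 0.0012 m and linear speed of tube below 0.01 m/s and x of tube_nose in the frame of vblock above 0.01 m).
It fails at once if the back stop is pressed with more than 20 N (contact force between tube and stop above 20 N).
It fails at once if a bystander is moved by more than 15 mm (distance of any of centring_ring, brass_fitting, solvent_jar, blank_flange from where it was at the start of the episode above 0.015 m).
It also fails if it takes over 64 s, if anything falls off the work surface, if the arm or the gripper's body presses on something with over 40 N, if the wrist force passes 120 N, or if a joint passes its speed limit or range.

## Working session

There is one attempt and no reset: what is moved stays moved. The work goes in short steps, Python scripts to look and compute and a shell command to move; the robot and the scene stay as the last step left them, time stands still between calls to the robot, and variables do not carry over. Pictures are saved under pics/ and viewed, and the job is handed in when it is done.

```bash
ls; mkdir -p pics
python3 - <<'E'
from cell import manip
import cv2
print(manip.read_state())
for n in ("side","top"):
    im,d=manip.camera(n); cv2.imwrite(f"pics/{n}0.png",im[:,:,::-1]); print(manip.calibration(n))
    for l in ["tube_center","rack","vblock","stop","hold_down","centring_ring","brass_fitting","solvent_jar","blank_flange"]:
        print(n,l,[(round(r['p'],2),[round(x) for x in r['bbox']]) for r in manip.look_for(n,l)][:4])
E
```

```text
pics
{'clock': 0.0, 'joints': array([-1.21157292e+00,  3.00471086e-01,  1.52161367e+00, -5.47884145e-06,
        1.32068690e+00, -6.65956945e-02]), 'qd': array([-0.00062286,  0.00146548,  0.0004875 , -0.00140172,  0.00175188,
       -0.00107575]), 'effort': array([ 9.02456650e-04, -5.31800187e+01, -3.52731121e+01,  7.08153960e-02,
        2.45103403e-02, -1.09501605e-04]), 'eef_pos': array([ 227.08861471, -500.62966061,  204.87255342]), 'eef_rot': array([-3.14041591e+00, -7.31632470e-05,  4.25820413e-01]), 'wrist_force': array([-0.33311769, -0.1211635 , -0.06671296]), 'moment': array([-0.03129125,  0.03870325, -0.01554914]), 'finger_gap': 93.76860982207869}
{'fx': 420.34074736196663, 'fy': 420.34074736196663, 'cx': 326.35878625359993, 'cy': 206.37421150671054, 'k1': -0.02504549599182146, 'world_from_camera': array([[-9.98107196e-01,  3.72156437e-02, -4.89593751e-02,
         5.04435864e+02],
       [-6.14972903e-02, -6.08247244e-01,  7.91361721e-01,
         8.10805389e+02],
       [-3.28369113e-04,  7.92874697e-01,  6.09384613e-01,
         7.20715396e+02],
       [ 0.00000000e+00, 
[... 856 characters left out ...]
-02,
        -6.77213127e+00],
       [-2.15151426e-02,  8.52834637e-02,  9.96124405e-01,
         1.24428449e+03],
       [ 0.00000000e+00,  0.00000000e+00,  0.00000000e+00,
         1.00000000e+00]])}
top tube_center [(0.81, [369, 236, 422, 274]), (0.78, [383, 141, 404, 197]), (0.66, [319, 172, 338, 225]), (0.65, [430, 104, 474, 144])]
top rack [(0.96, [374, 143, 407, 204])]
top vblock [(0.94, [249, 134, 286, 201])]
top stop [(0.77, [258, 129, 278, 162]), (0.75, [148, 205, 176, 231])]
top hold_down [(0.75, [268, 162, 273, 167])]
top centring_ring [(0.37, [259, 156, 270, 195])]
top brass_fitting []
top solvent_jar [(0.92, [146, 206, 178, 232])]
top blank_flange [(0.7, [484, 193, 503, 216])]
```

View pics/top0.png

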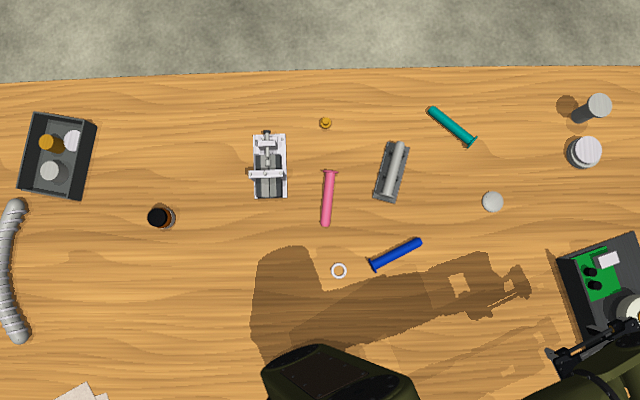

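View pics/side0.png

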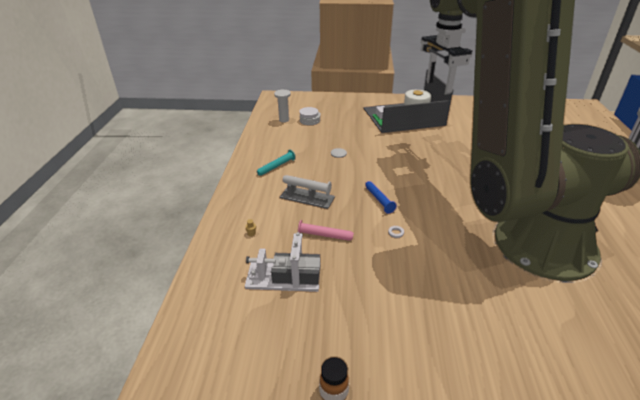

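Run:
```python
import cv2,numpy as np
t=cv2.imread('pics/top0.png')
a=cv2.resize(t[120:280,300:490],None,fx=4,fy=4,interpolation=cv2.INTER_CUBIC)[:600]
cv2.imwrite('pics/topz1.png',t[0:0] if 0 else cv2.resize(t[125:275,300:490],(760,600),interpolation=cv2.INTER_CUBIC))
cv2.imwrite('pics/topz2.png',cv2.resize(t[120:210,235:300],None,fx=6.5,fy=6.5,interpolation=cv2.INTER_CUBIC))
```

```text
(no output)
```

View pics/topz1.png

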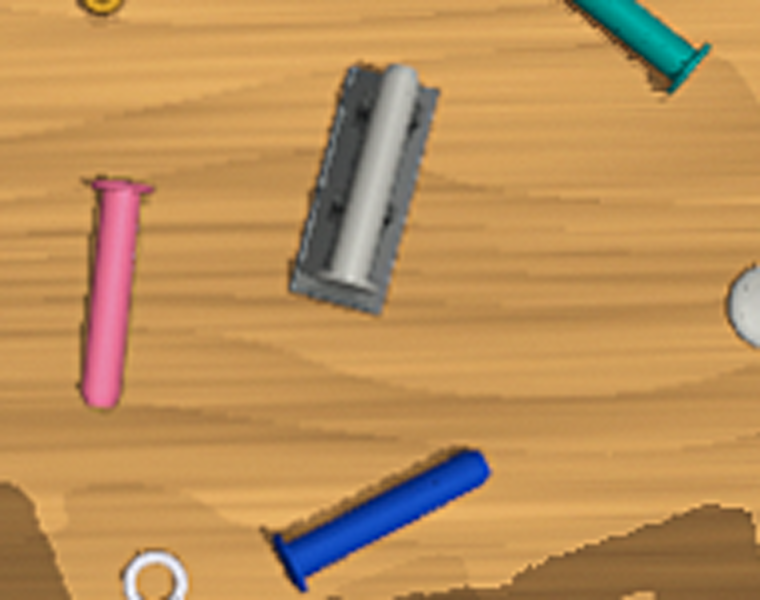

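View pics/topz2.png

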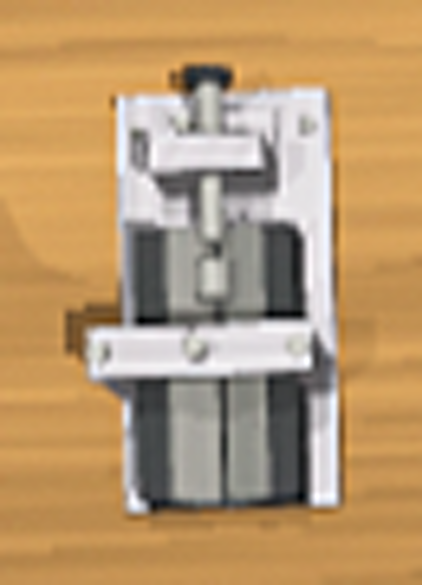

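The tube candidates in the top picture are grey on the rack (395,170), pink (328,198), blue (396,254) and teal (452,126). The grey one fits: it is stainless and sits in the rack, with its flange at the bottom (387,194) and its plain end at the top (400,142). The V-block's mouth is at the bottom (268,198) and its stop is at the top. Next I'll measure both with depth.

```bash
cat > h.py <<'E'
from cell import manip
import numpy as np, cv2
def cloud(n,d,cal=None):
    c=manip.calibration(n)
    v,u=np.mgrid[0:400,0:640].astype(float)
    K=np.array([[c['fx'],0,c['cx']],[0,c['fy'],c['cy']],[0,0,1]])
    p=cv2.undistortPoints(np.stack([u.ravel(),v.ravel()],1)[:,None],K,np.array([c['k1'],0,0,0,0.]))[:,0].reshape(400,640,2)
    P=np.stack([p[...,0]*d,-p[...,1]*d,-d],-1)
    T=c['world_from_camera']; W=P@T[:3,:3].T+T[:3,3]; W[d<=0]=np.nan
    return W
def project(n,X):
    c=manip.calibration(n);T=np.linalg.inv(c['world_from_camera'])
    P=np.atleast_2d(X)@T[:3,:3].T+T[:3,3]
    a=P[:,0]/-P[:,2];b=-P[:,1]/-P[:,2];f=1+c['k1']*(a*a+b*b)
    return np.stack([c['fx']*a*f+c['cx'],c['fy']*b*f+c['cy']],1)
E
python3 - <<'E'
from h import *
out={}
for n in("top","side"):
    im,d=manip.camera(n); np.savez(f"pics/{n}.npz",im=im,d=d); W=cloud(n,d)
    boxes={"top":{"tube":(375,135,415,207),"vb":(240,120,295,208),"bench":(290,60,320,110)},"side":{"tube":(275,165,340,212),"vb":(240,225,325,296),"bench":(340,250,380,300)}}[n]
    for k,(a,b,c,e) in boxes.items():
        w=W[b:e,a:c].reshape(-1,3); w=w[np.isfinite(w[:,0])]
        print(n,k,len(w),"z pct",np.percentile(w[:,2],[1,10,25,50,75,90,99]).round(1), w.mean(0).round(1))
        if k=="tube":
            s=w[w[:,2]>52]; 
            m=s.mean(0); uu,ss,vv=np.linalg.svd(s[:,:2]-m[:2]); ax=vv[0]*np.sign(vv[0,0])
            t=(s[:,:2]-m[:2])@ax
            print(" tube ctr",m.round(1),"yaw",np.arctan2(ax[1],ax[0]).round(4),"ext",t.min().round(1),t.max().round(1),len(s), "ends",(m[:2]+ax*t.min()).round(1),(m[:2]+ax*t.max()).round(1))
        if k=="vb":
            for lo,hi in((90,105),(60,72),(40,50),(5,15)):
                s=w[(w[:,2]>lo)&(w[:,2]<hi)]
                if len(s)>5:
                    r=cv2.minAreaRect(s[:,:2].astype(np.float32)); print("  ",lo,len(s),s.mean(0).round(1),r)
E
```

```text
top tube 2867 z pct [-4.4 -1.6  0.6  4.6 12.1 60.4 66.4] [ 624.2 -169.1   15.8]
 tube ctr [ 618.3 -159.9   60.5] yaw -0.2849 ext -66.1 74.9 564 ends [ 554.8 -141.3] [ 690.2 -180.9]
top vb 4816 z pct [ -4.5  -1.4   0.5   4.2  41.7  55.1 101.4] [649.4 153.1  19.7]
   90 266 [610.8 147.5  98.8] ((611.3187255859375, 147.71246337890625), (18.767074584960938, 81.45829772949219), 1.4491437673568726)
   60 130 [679.6 146.9  66.3] ((664.9925537109375, 147.1481170654297), (121.72205352783203, 80.02631378173828), 1.2851364612579346)
   40 629 [614.2 147.   46. ] ((641.2916259765625, 146.93719482421875), (160.03189086914062, 81.41160583496094), 0.8417361378669739)
   5 707 [666.7 143.3   9.9] ((651.6660766601562, 155.02008056640625), (140.27427673339844, 225.49493408203125), 89.46820831298828)
top bench 1494 z pct [-7.567e+02 -7.480e+02 -2.500e+00  3.000e-01  2.100e+00  3.700e+00
  6.100e+00] [ 912.4   62.6 -143. ]
side tube 3044 z pct [-2.6 -1.   0.1  1.8  9.1 52.9 63.3] [ 623.9 -198.4   11.3]
 tube ctr [ 617.9 -154.5   59.4] yaw -0.2917 ext -64.5 74.9 315 ends [ 556.1 -136. ] [ 689.7 -176.1]
side vb 6011 z pct [-2.3 -0.6  0.5  7.8 36.  52.4 99.9] [653.  109.5  19.7]
   90 237 [611.2 153.2  98.3] ((611.9420166015625, 148.62786865234375), (18.36561393737793, 82.01036071777344), 0.8787371516227722)
   60 147 [671.6 157.1  65.9] ((665.2167358398438, 150.72377014160156), (120.84988403320312, 79.84619903564453), 1.00709068775177)
   40 696 [616.9 152.3  46.2] ((642.145263671875, 153.37350463867188), (160.71087646484375, 76.84294128417969), 4.241049289703369)
   5 720 [658.7 164.4  10.3] ((657.5023193359375, 96.11428833007812), (198.70169067382812, 191.35739135742188), 1.145758032798767)
side bench 1991 z pct [-2.4 -1.2 -0.4  0.5  1.3  2.   3.3] [4.694e+02 1.284e+02 4.000e-01]
```

Run:
```python
from h import *
from scipy.optimize import least_squares
for names in (["top"],["side"],["top","side"]):
    Wt=[];Wv=[];St=[]
    for n in names:
        d=np.load(f"pics/{n}.npz")['d'];W=cloud(n,d).reshape(-1,3);W=W[np.isfinite(W[:,0])]
        a=np.array([np.cos(-.288),np.sin(-.288)]);q=W[:,:2]-[622.5,-160.5];t=q@a;s=q@[-a[1],a[0]]
        Wt.append(W[(abs(t)<58)&(abs(s)<20)&(W[:,2]>50)])
        q=W-[621.5,148,0]
        Wv.append(W[(q[:,0]>-58)&(q[:,0]<-22)&(abs(q[:,1])<12)&(W[:,2]>25)&(W[:,2]<47)])
    Wt=np.vstack(Wt);Wv=np.vstack(Wv)
    def ft(p):
        x0=622.5; c,s=np.cos(p[1]),np.sin(p[1]); l=-(Wt[:,0]-x0)*s+(Wt[:,1]-p[0])*c
        return np.hypot(l,Wt[:,2]-p[2])-12.5
    r=least_squares(ft,[-160,-.288,50],loss='soft_l1');print(names,"tube y@x=622.5,yaw,z",r.x.round(4),len(Wt),np.sqrt((r.fun**2).mean()).round(2))
    def fv(p):
        l=-(Wv[:,0]-580)*np.sin(p[1])+(Wv[:,1]-p[0])*np.cos(p[1])
        return (Wv[:,2]-abs(l)-p[2])/1.414
    r=least_squares(fv,[148,.02,32.3],loss='soft_l1');print("  groove y@x=580,yaw,c",r.x.round(4),len(Wv),np.sqrt((r.fun**2).mean()).round(2))
# block edges: straight edges of tall parts in top: bridge & side edges
d=np.load("pics/top.npz")['d'];W=cloud("top",d).reshape(-1,3);
for lo,hi in((94,103),):
    s=W[(W[:,2]>lo)&(W[:,2]<hi)&(abs(W[:,0]-611)<25)&(abs(W[:,1]-148)<60)]
    # yaw by pca
    u,S,v=np.linalg.svd(s[:,:2]-s[:,:2].mean(0));print("bridge",s.mean(0),np.arctan2(-v[0,0],v[0,1]))
# pin : z 50..62 |y|<12, x>610
q=W-[621.5,148,0]
s=q[(abs(q[:,1])<10)&(q[:,0]>2)&(q[:,0]<75)&(W[:,2]>47)&(W[:,2]<75)]
o=np.argsort(s[:,0]);print(np.c_[s[o]].round(0)[:60].tolist())
```

```text
['top'] tube y@x=622.5,yaw,z [-162.0241   -0.2953   50.3171] 471 1.84
  groove y@x=580,yaw,c [1.466873e+02 1.200000e-02 3.233260e+01] 130 2.06
['side'] tube y@x=622.5,yaw,z [-162.2143   -0.2881   50.068 ] 273 1.86
  groove y@x=580,yaw,c [1.428828e+02 2.600000e-03 3.491380e+01] 96 2.95
['top', 'side'] tube y@x=622.5,yaw,z [-162.1112   -0.2927   50.2208] 744 1.85
  groove y@x=580,yaw,c [1.464798e+02 2.470000e-02 3.213750e+01] 226 2.59
bridge [610.82678869 147.07335434  98.72288469] 0.017566505922185144
[[16.0, 3.0, 51.0], [16.0, -1.0, 49.0], [17.0, 1.0, 47.0], [17.0, 2.0, 59.0], [17.0, -2.0, 57.0], [17.0, -5.0, 56.0], [18.0, 0.0, 56.0], [18.0, 5.0, 54.0], [18.0, -7.0, 52.0], [19.0, -5.0, 61.0], [20.0, -0.0, 59.0], [20.0, -2.0, 56.0], [20.0, 3.0, 56.0], [20.0, 5.0, 55.0], [21.0, -6.0, 49.0], [22.0, -0.0, 59.0], [22.0, 2.0, 59.0], [22.0, 5.0, 59.0], [22.0, -2.0, 57.0], [23.0, -4.0, 52.0], [23.0, -6.0, 50.0], [24.0, -0.0, 61.0], [25.0, -5.0, 57.0], [25.0, -2.0, 55.0], [25.0, 5.0, 56.0], [25.0, 3.0, 55.0], [26.0, -7.0, 52.0], [27.0, -0.0, 59.0], [27.0, -2.0, 57.0], [28.0, 3.0, 56.0], [28.0, -5.0, 54.0], [28.0, -7.0, 54.0], [28.0, 6.0, 53.0], [29.0, -0.0, 60.0], [30.0, 2.0, 59.0], [30.0, -2.0, 57.0], [30.0, -4.0, 53.0], [30.0, 5.0, 54.0], [31.0, -7.0, 51.0], [38.0, 0.0, 55.0], [38.0, -2.0, 50.0], [39.0, -4.0, 50.0], [39.0, 3.0, 50.0], [40.0, -2.0, 55.0], [41.0, 0.0, 53.0], [41.0, -4.0, 52.0], [41.0, 3.0, 52.0], [42.0, -0.0, 58.0], [43.0, 3.0, 55.0], [43.0, -2.0, 54.0], [43.0, -4.0, 52.0], [44.0, 2.0, 59.0], [45.0, -0.0, 58.0], [45.0, -2.0, 55.0], [46.0, -4.0, 52.0], [47.0, 2.0, 58.0], [48.0, 0.0, 56.0], [48.0, -5.0, 54.0], [48.0, -2.0, 54.0], [50.0, -5.0, 55.0]]
```

Run:
```python
import cv2
s=cv2.imread('pics/side0.png');t=cv2.imread('pics/top0.png')
cv2.imwrite('pics/sz.png',cv2.resize(s[225:300,238:328],None,fx=8,fy=8,interpolation=cv2.INTER_CUBIC))
cv2.imwrite('pics/tz.png',cv2.resize(t[135:210,365:420],None,fx=8,fy=8,interpolation=cv2.INTER_CUBIC))
```

```text
(no output)
```

View pics/sz.png

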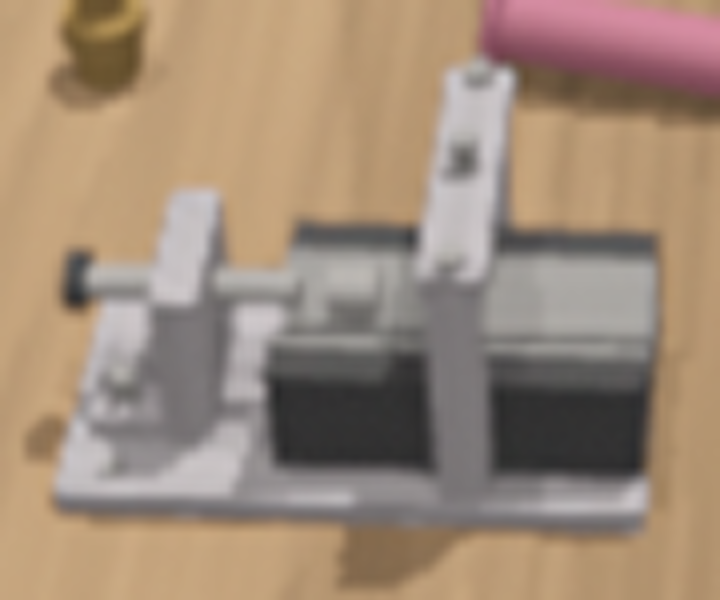

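View pics/tz.png

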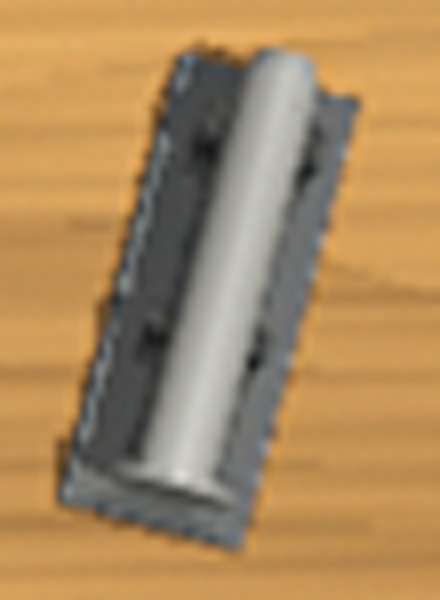

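Confirmed: the enlarged crop shows the grey tube in the saddles with its flange towards the robot. The pin end looks to be about 16 mm beyond the V-block's origin. I'll move above the grip point at (580,-149), yaw -0.29.

```bash
python3 -m inch '{"grip":[1,1,1,1,1,1,1,1,1,1],"travel":[[4,4,0],[8,8,0],[12,12,0],[16,16,-1],[20,20,-2],[24,24,-3],[28,28,-4],[32,32,-5],[35.3,35.1,-6],[35.3,35.1,-6]],"turn":[[0,0,-5],[0,0,-10],[0,0,-15],[0,0,-20],[0,0,-25],[0,0,-30],[0,0,-35],[0,0,-41],[0,0,-41],[0,0,-41]]}' 30
python3 - <<'E'
from h import *
s=manip.read_state();print(s['eef_pos'],s['eef_rot'],s['joints'],s['wrist_force'])
im,d=manip.camera("top");cv2.imwrite("pics/top1.png",im[:,:,::-1])
im,d=manip.camera("side");cv2.imwrite("pics/side1.png",cv2.resize(im[100:260,230:430,::-1],None,fx=3.5,fy=3.5))
E
```

```text
clock: 2.35
eef_pos: [581.2, -147.6, 144.1]
eef_rot: [-3.141, 0.002, -0.286]
wrist_force: [0.2, -0.9, -0.3]
finger_gap: 94.0
[ 581.1611269  -147.57675867  144.14826466] [-3.14136115e+00  1.67083509e-03 -2.86461973e-01] [-3.09843177e-01  4.63842254e-01  1.44206556e+00  2.03590371e-04
  1.23736064e+00  1.54734852e+00] [ 0.20207176 -0.9243344  -0.25222831]
```

View pics/side1.png

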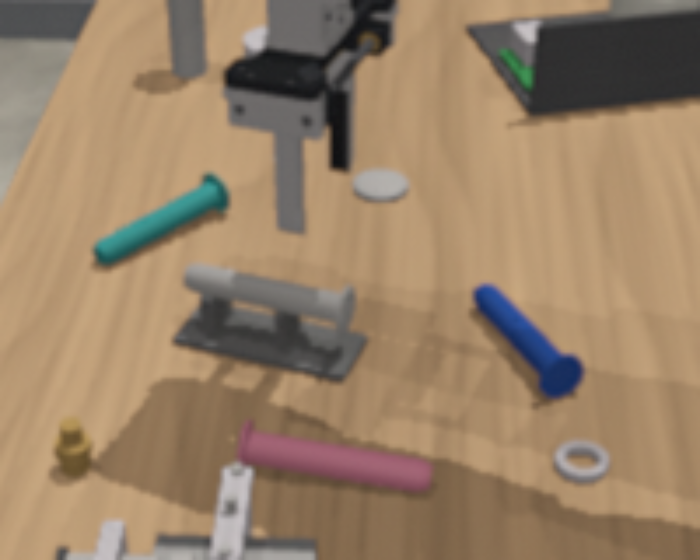

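The side picture shows the open gripper directly above the tail of the grey tube, with clear space around it. Descending.

```bash
python3 -m inch '{"grip":[1,1,1,1,1],"travel":[[-0.1,-0.2,-4],[-0.1,-0.2,-7.5],[-0.1,-0.2,-9.5],[-0.1,-0.2,-11.2],[-0.1,-0.2,-11.2]],"turn":[[0,0,0],[0,0,0],[0,0,0],[0,0,0],[0,0,0]]}' 30
python3 - <<'E'
from h import *
im,d=manip.camera("side");cv2.imwrite("pics/side2.png",cv2.resize(im[140:230,250:370,::-1],None,fx=6,fy=6,interpolation=cv2.INTER_CUBIC))
E
```

```text
clock: 3.08
eef_pos: [578.3, -152.4, 32.7]
eef_rot: [3.141, 0.002, -0.29]
wrist_force: [-0.7, 0.1, -0.2]
finger_gap: 93.8
```

View pics/side2.png

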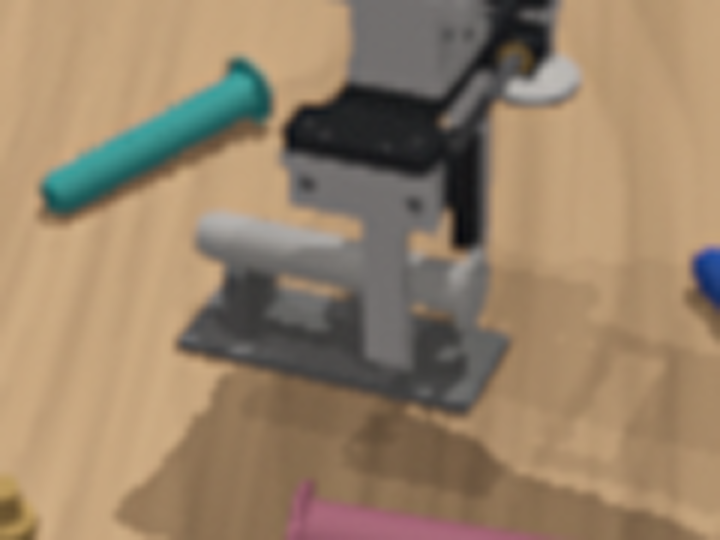

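The fingers straddle the tube between flange and saddle. I'll correct a small sideways offset, then close.

```bash
python3 -m inch '{"grip":[1,1,1],"travel":[[0.2,0.3,-0.1],[0.2,0.3,-0.1],[0.2,0.3,-0.1]],"turn":[[0,0,0],[0,0,0],[0,0,0]]}' 30; python3 -m inch '{"grip":[-0.3,-0.6,-1,-1,-1,-1,-1],"travel":[[0,0,0],[0,0,0],[0,0,0],[0,0,0],[0,0,0],[0,0,0],[0,0,0]],"turn":[[0,0,0],[0,0,0],[0,0,0],[0,0,0],[0,0,0],[0,0,0],[0,0,0]]}' 30
```

```text
clock: 3.5
eef_pos: [581.1, -149.4, 33.1]
eef_rot: [3.141, -0.0, -0.289]
wrist_force: [-0.0, 0.0, 0.0]
finger_gap: 94.1
clock: 4.38
eef_pos: [581.1, -149.4, 33.0]
eef_rot: [3.141, -0.0, -0.29]
wrist_force: [0.2, 0.4, -0.8]
finger_gap: 27.4
```

```bash
python3 -m inch '{"grip":[-1,-1,-1,-1],"travel":[[0,0,0],[0,0,0],[0,0,0],[0,0,0]],"turn":[[0,0,0],[0,0,0],[0,0,0],[0,0,0]]}' 45;python3 -m inch '{"grip":[-1,-1,-1,-1],"travel":[[0,0,0.5],[0,0,1],[0,0,2],[0,0,2]],"turn":[[0,0,0],[0,0,0],[0,0,0],[0,0,0]]}' 45
python3 - <<'E'
from h import *
im,d=manip.camera("side");cv2.imwrite("pics/side3.png",cv2.resize(im[140:230,250:370,::-1],None,fx=6,fy=6,interpolation=cv2.INTER_CUBIC))
E
```

```text
clock: 4.88
eef_pos: [581.1, -149.2, 33.0]
eef_rot: [3.142, -0.0, -0.289]
wrist_force: [0.6, 2.5, 1.7]
finger_gap: 23.5
clock: 5.38
eef_pos: [581.6, -149.4, 54.2]
eef_rot: [3.141, -0.002, -0.29]
wrist_force: [-0.0, -0.4, -1.0]
finger_gap: 23.9
```

View pics/side3.png

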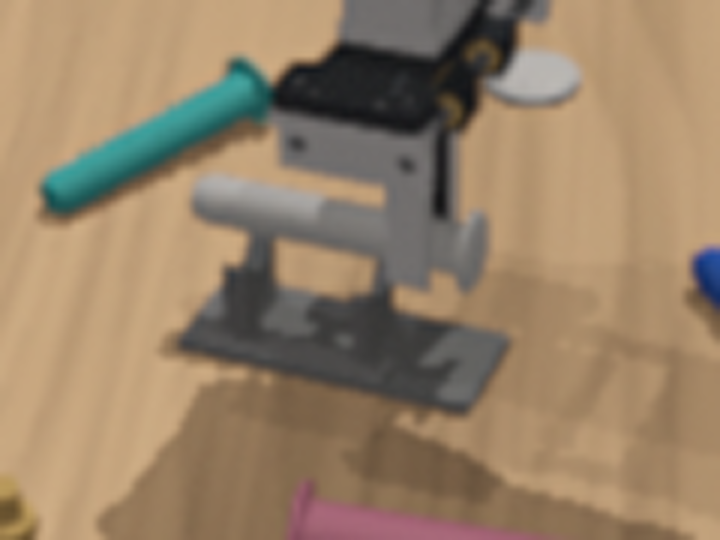

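The tube is lifted and level, with its flange right of the jaws. Now carrying it over to in front of the V-block mouth.

```bash
python3 -m inch '{"grip":[-1,-1,-1,-1,-1,-1,-1,-1,-1,-1],"travel":[[0,0,3],[0,0,7],[-2,5,7],[-4,10,7],[-6,15,7],[-8,20,7],[-10,25,7],[-11.4,29.4,7],[-11.4,29.4,7],[-11.4,29.4,7]],"turn":[[0,0,0],[0,0,0],[0,0,3],[0,0,6],[0,0,9],[0,0,13],[0,0,17.6],[0,0,17.6],[0,0,17.6],[0,0,17.6]]}' 45
python3 - <<'E'
from h import *
for n in("top","side"):
    im,d=manip.camera(n);np.savez(f"pics/{n}4.npz",im=im,d=d)
    c={"top":im[110:270,190:350],"side":im[170:310,230:410]}[n]
    cv2.imwrite(f"pics/{n}4.png",cv2.resize(c[:,:,::-1],None,fx=3.7,fy=3.7,interpolation=cv2.INTER_CUBIC))
E
```

```text
clock: 6.68
eef_pos: [467.4, 144.3, 123.5]
eef_rot: [3.141, -0.001, 0.018]
wrist_force: [0.2, 0.3, -1.3]
finger_gap: 23.9
```

View pics/top4.png

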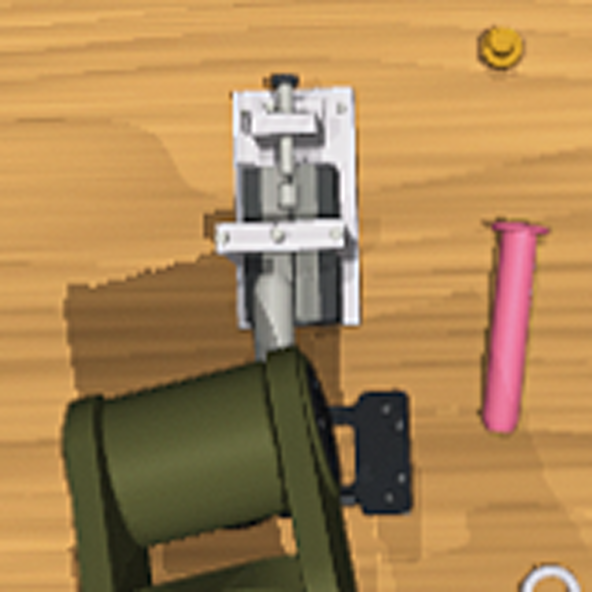

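View pics/side4.png

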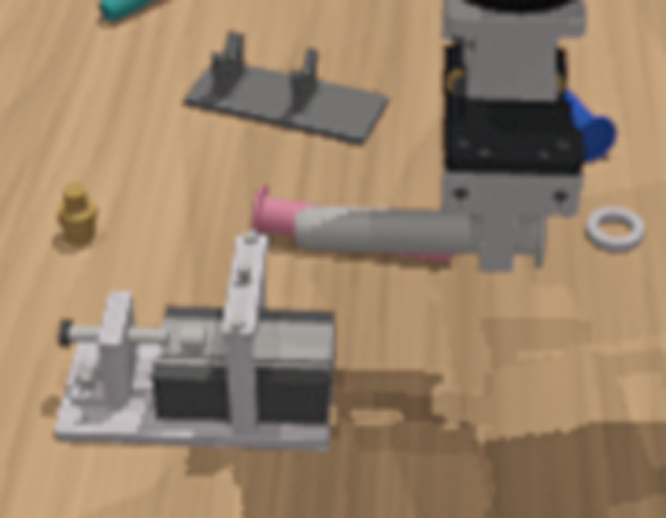

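The tube is held level above the mouth, with the nose just short of the bridge. I'll measure the nose and tilt from depth.

Run:
```python
from h import *
from scipy.optimize import least_squares
A=[]
for n in("top","side"):
    d=np.load(f"pics/{n}4.npz")['d'];W=cloud(n,d).reshape(-1,3);W=W[np.isfinite(W[:,0])]
    s=W[(W[:,0]>505)&(W[:,0]<600)&(abs(W[:,1]-146)<18)&(W[:,2]>115)&(W[:,2]<162)]
    print(n,len(s),s.min(0).round(1),s.max(0).round(1))
    A.append((n,s))
for n,s in A+[("both",np.vstack([a[1] for a in A]))]:
    s=s[s[:,0]<570]
    f=lambda p: np.hypot(s[:,1]-p[0]-p[1]*(s[:,0]-540),s[:,2]-p[2]-p[3]*(s[:,0]-540))-12.5
    r=least_squares(f,[146,0.018,142,0],loss='soft_l1');print(n,r.x.round(3),len(s),np.sqrt((r.fun**2).mean()).round(2))
```

```text
top 218 [528.9 132.9 139. ] [579.4 158.2 157.3]
side 420 [506.2 133.5 131.9] [580.5 158.4 155.7]
top [1.45450e+02 1.80000e-02 1.40567e+02 4.00000e-03] 179 1.63
side [ 1.43677e+02  1.60000e-02  1.40452e+02 -8.00000e-03] 367 1.17
both [ 1.44055e+02  2.90000e-02  1.40505e+02 -7.00000e-03] 546 1.43
```

```bash
python3 -m inch '{"grip":[-1,-1,-1,-1,-1,-1],"travel":[[0,0.08,-3],[0,0.08,-5],[0,0.08,-7],[0,0.08,-8],[0,0.08,-8.4],[0,0.08,-8.4]],"turn":[[0,0,0],[0,0,0],[0,0,0],[0,0,0],[0,0,0],[0,0,0]]}' 45
python3 - <<'E'
from h import *
print(manip.read_state()['wrist_force'],manip.read_state()['moment'])
for n in("top","side"):
    im,d=manip.camera(n)
    c={"top":im[120:220,230:310],"side":im[215:305,235:365]}[n]
    cv2.imwrite(f"pics/{n}5.png",cv2.resize(c[:,:,::-1],None,fx=6,fy=6,interpolation=cv2.INTER_CUBIC))
E
```

```text
clock: 7.52
eef_pos: [467.9, 144.4, 39.8]
eef_rot: [3.141, -0.001, 0.016]
wrist_force: [-0.5, 0.1, -1.5]
finger_gap: 23.5
[-0.4611322   0.13258996 -1.47356763] [0.03149611 0.01907615 0.03235048]
```

View pics/top5.png

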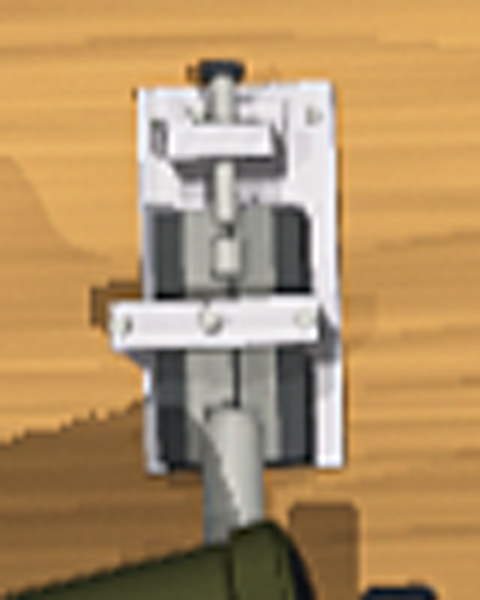

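View pics/side5.png

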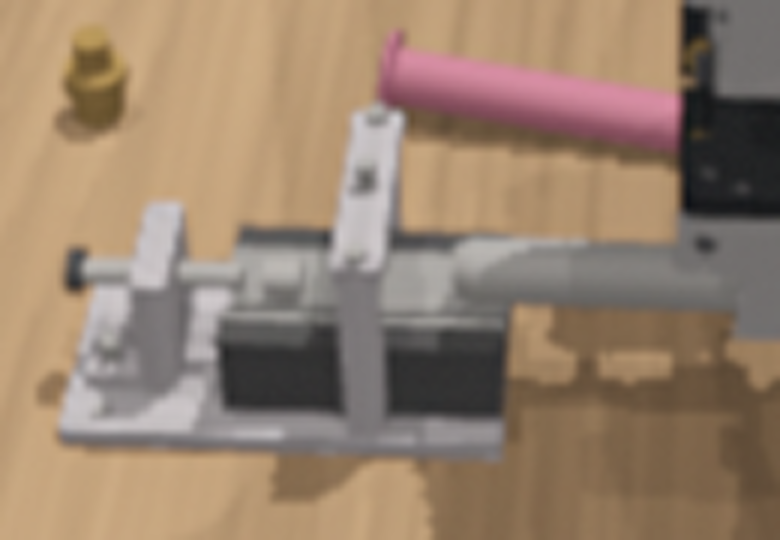

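The nose is over the groove line: tube centre at column 235, groove seam at 236 in the crop. Lowering slowly while watching the force.

```bash
python3 -m inch '{"grip":[-1,-1,-1,-1,-1],"travel":[[0,0,-0.15],[0,0,-0.3],[0,0,-0.4],[0,0,-0.5],[0,0,-0.5]],"turn":[[0,0,0],[0,0,0],[0,0,0],[0,0,0],[0,0,0]]}' 45; python3 -m inch '{"grip":[-1,-1],"travel":[[0,0,-0.05],[0,0,-0.1]],"turn":[[0,0,0],[0,0,0]]}' 45; python3 -m inch '{"grip":[-1,-1],"travel":[[0,0,-0.05],[0,0,-0.1]],"turn":[[0,0,0],[0,0,0]]}' 45
python3 -c "
from cell import manip
s=manip.read_state();print(s['wrist_force'],s['moment'])"
```

```text
clock: 8.25
eef_pos: [468.0, 144.6, 35.0]
eef_rot: [3.142, -0.002, 0.016]
wrist_force: [0.7, 0.2, -1.8]
finger_gap: 23.6
clock: 8.5
eef_pos: [468.0, 144.6, 34.0]
eef_rot: [3.141, -0.002, 0.016]
wrist_force: [0.7, 0.0, -1.5]
finger_gap: 23.6
clock: 8.75
eef_pos: [468.0, 144.6, 33.0]
eef_rot: [3.142, -0.002, 0.016]
wrist_force: [0.1, -0.3, -1.0]
finger_gap: 24.0
[ 0.12040977 -0.33794718 -0.98447472] [0.16154103 0.06441886 0.00770392]
```

```bash
python3 -m inch '{"grip":[-1,-1],"travel":[[0,0,-0.05],[0,0,-0.05]],"turn":[[0,0,0],[0,0,0]]}' 45; python3 -c "
from cell import manip
s=manip.read_state();print(s['wrist_force'],s['moment'])"; python3 -m inch '{"grip":[-1,-1],"travel":[[0,0,-0.05],[0,0,-0.05]],"turn":[[0,0,0],[0,0,0]]}' 45
python3 -c "
from cell import manip
s=manip.read_state();print(s['wrist_force'],s['moment'])"
```

```text
clock: 9.0
eef_pos: [468.0, 144.6, 32.5]
eef_rot: [3.142, -0.002, 0.017]
wrist_force: [0.1, -0.1, -0.4]
finger_gap: 23.9
[ 0.11012619 -0.11746789 -0.43386535] [0.07612821 0.05466479 0.04691611]
clock: 9.25
eef_pos: [468.1, 144.7, 32.0]
eef_rot: [-3.142, -0.002, 0.017]
wrist_force: [-0.8, 0.3, -0.7]
finger_gap: 23.9
[-0.75697889  0.29774445 -0.74696955] [ 0.17497393 -0.03464031  0.08821845]
```

```bash
python3 -m inch '{"grip":[-1,-1],"travel":[[0,0,-0.05],[0,0,-0.05]],"turn":[[0,0,0],[0,0,0]]}' 45; python3 -m inch '{"grip":[-1,-1],"travel":[[0,0,-0.05],[0,0,-0.05]],"turn":[[0,0,0],[0,0,0]]}' 45
python3 - <<'E'
from h import *
s=manip.read_state();print(s['wrist_force'],s['moment'])
for n in("top","side"):
    im,d=manip.camera(n)
    print(manip.read_state()['wrist_force'])
    c={"top":im[120:220,230:310],"side":im[215:305,235:365]}[n]
    cv2.imwrite(f"pics/{n}6.png",cv2.resize(c[:,:,::-1],None,fx=6,fy=6,interpolation=cv2.INTER_CUBIC))
E
```

```text
clock: 9.5
eef_pos: [468.1, 144.6, 31.5]
eef_rot: [-3.142, -0.002, 0.016]
wrist_force: [-0.7, 0.7, -0.8]
finger_gap: 23.9
clock: 9.75
eef_pos: [468.2, 144.7, 31.0]
eef_rot: [-3.142, -0.002, 0.017]
wrist_force: [0.1, 0.8, -0.5]
finger_gap: 23.7
[ 0.12441486  0.83852761 -0.47705135] [ 0.13921077 -0.04630067  0.11342436]
[-0.04731954  0.7261881   0.09573454]
[-1.00207401 -0.58753283 -0.09635313]
```

View pics/top6.png

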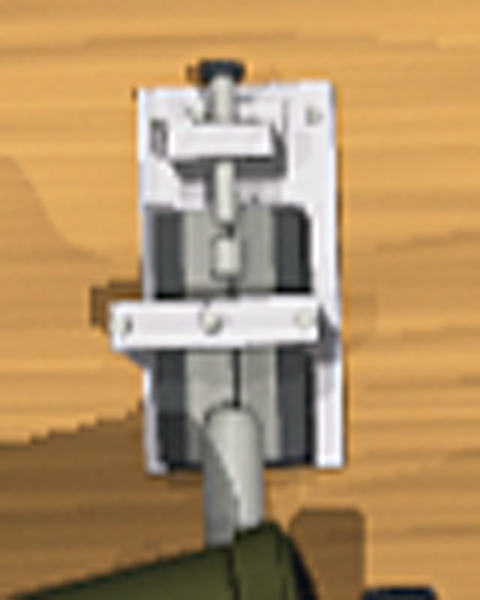

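View pics/side6.png

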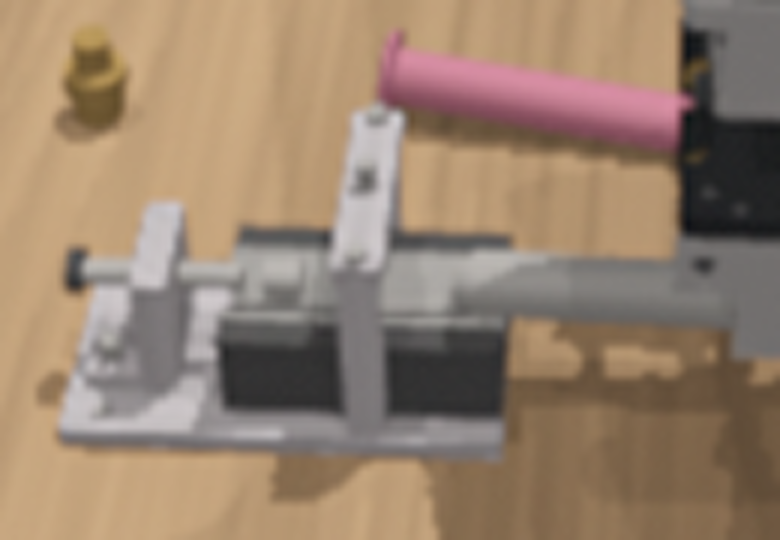

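The tube lies in the groove mouth, tail perhaps a little low. I'll raise it 1.5 mm and slide in.

```bash
python3 -m inch '{"grip":[-1,-1,-1,-1,-1,-1,-1,-1],"travel":[[0,0,0.15],[0,0,0.15],[0.3,0.01,0.15],[0.6,0.01,0.15],[0.9,0.02,0.15],[1.2,0.02,0.15],[1.5,0.03,0.15],[1.5,0.03,0.15]],"turn":[[0,0,0],[0,0,0],[0,0,0],[0,0,0],[0,0,0],[0,0,0],[0,0,0],[0,0,0]]}' 45
python3 -c "
from cell import manip
s=manip.read_state();print(s['wrist_force'],s['moment'])"
python3 -m inch '{"grip":[-1,-1,-1,-1,-1,-1],"travel":[[0.2,0,0],[0.4,0.01,0],[0.6,0.01,0],[0.8,0.01,0],[1.0,0.02,0],[1.0,0.02,0]],"turn":[[0,0,0],[0,0,0],[0,0,0],[0,0,0],[0,0,0],[0,0,0]]}' 45
python3 - <<'E'
from h import *
s=manip.read_state();print(s['wrist_force'],s['moment'])
for n in("top","side"):
    im,d=manip.camera(n)
    c={"top":im[120:220,230:310],"side":im[215:305,235:365]}[n]
    cv2.imwrite(f"pics/{n}7.png",cv2.resize(c[:,:,::-1],None,fx=6,fy=6,interpolation=cv2.INTER_CUBIC))
E
```

```text
clock: 10.85
eef_pos: [483.4, 145.0, 32.6]
eef_rot: [-3.141, -0.003, 0.016]
wrist_force: [0.5, 0.8, -0.2]
finger_gap: 24.3
[ 0.46850578  0.77903134 -0.19296864] [ 0.16455157 -0.06730946  0.12592617]
clock: 11.6
eef_pos: [493.6, 145.2, 32.6]
eef_rot: [-3.141, -0.003, 0.016]
wrist_force: [1.2, -0.3, -0.4]
finger_gap: 23.9
[ 1.24833989 -0.3409397  -0.41695295] [0.2089171  0.00109469 0.1411528 ]
```

View pics/side7.png

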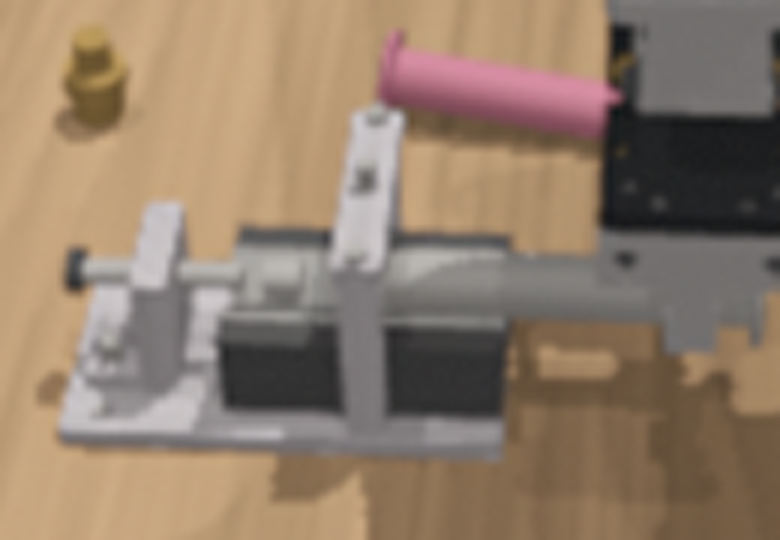

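View pics/top7.png

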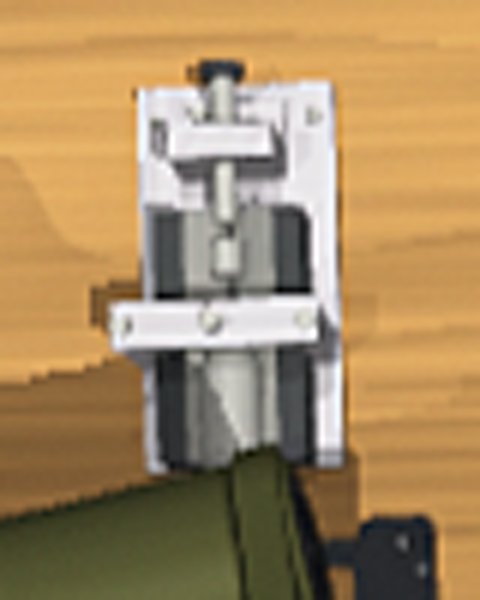

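The nose has reached the bridge and drag is about 1 N. Continuing under the roller to roughly 5 mm past the origin.

```bash
python3 -m inch '{"grip":[-1,-1,-1,-1,-1,-1],"travel":[[0.2,0,0],[0.4,0.01,0],[0.6,0.01,0],[0.8,0.01,0],[1.0,0.02,0],[1.0,0.02,0]],"turn":[[0,0,0],[0,0,0],[0,0,0],[0,0,0],[0,0,0],[0,0,0]]}' 45
python3 -m inch '{"grip":[-1,-1,-1,-1,-1,-1],"travel":[[0.2,0,0],[0.4,0.01,0],[0.6,0.01,0],[0.8,0.01,0],[1.0,0.02,0],[1.0,0.02,0]],"turn":[[0,0,0],[0,0,0],[0,0,0],[0,0,0],[0,0,0],[0,0,0]]}' 45
python3 - <<'E'
from h import *
s=manip.read_state();print(s['wrist_force'],s['moment'])
for n in("top","side"):
    im,d=manip.camera(n)
    c={"top":im[120:220,230:310],"side":im[215:305,235:365]}[n]
    cv2.imwrite(f"pics/{n}8.png",cv2.resize(c[:,:,::-1],None,fx=6,fy=6,interpolation=cv2.INTER_CUBIC))
E
```

```text
clock: 12.45
eef_pos: [503.8, 145.4, 32.6]
eef_rot: [-3.141, -0.003, 0.016]
wrist_force: [-0.1, 1.7, 1.1]
finger_gap: 23.5
clock: 13.2
eef_pos: [514.1, 145.6, 32.7]
eef_rot: [-3.141, -0.004, 0.016]
wrist_force: [0.0, 1.6, 0.5]
finger_gap: 23.8
[0.00746176 1.64545734 0.52747384] [0.33054278 0.03625781 0.10159297]
```

View pics/side8.png

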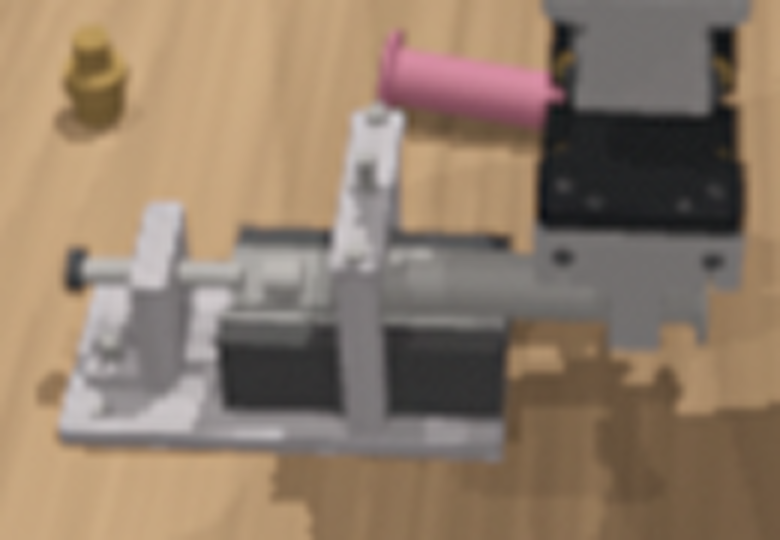

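View pics/top8.png

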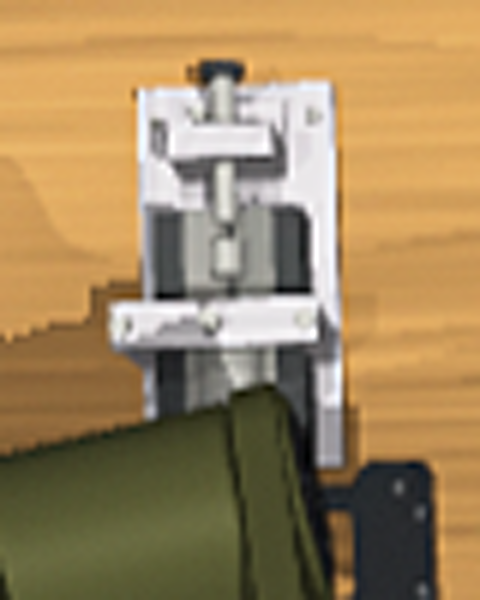

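The roller is now over the tube, with Fy = +1.6 N, so I'll shift 0.8 mm to +y to centre it. Then I'll approach the pin at about 4 mm/s.

```bash
python3 -m inch '{"grip":[-1,-1,-1,-1,-1],"travel":[[0,0.08,0],[0.1,0.08,0],[0.2,0.08,0],[0.3,0.08,0],[0.4,0.08,0]],"turn":[[0,0,0],[0,0,0],[0,0,0],[0,0,0],[0,0,0]]}' 45
python3 -m inch '{"grip":[-1,-1,-1,-1],"travel":[[0.05,0,0],[0.1,0,0],[0.15,0,0],[0.2,0,0]],"turn":[[0,0,0],[0,0,0],[0,0,0],[0,0,0]]}' 45
python3 -m inch '{"grip":[-1,-1],"travel":[[0.05,0,0],[0.1,0,0]],"turn":[[0,0,0],[0,0,0]]}' 45
python3 -c "
from cell import manip
s=manip.read_state();print(s['wrist_force'],s['moment'])"
```

```text
clock: 13.92
eef_pos: [518.2, 146.4, 32.7]
eef_rot: [-3.141, -0.004, 0.016]
wrist_force: [-2.1, -2.6, 0.3]
finger_gap: 24.1
clock: 14.42
eef_pos: [520.2, 146.3, 32.7]
eef_rot: [-3.141, -0.004, 0.016]
wrist_force: [-2.2, -3.4, 1.0]
finger_gap: 23.8
clock: 14.68
eef_pos: [521.2, 146.4, 32.7]
eef_rot: [-3.141, -0.004, 0.016]
wrist_force: [-1.8, -2.2, 0.7]
finger_gap: 23.8
[-1.8403413  -2.19593539  0.66951428] [-0.34931854  0.4348464  -0.08503538]
```

The sideways stiffness is about 5.5 N/mm and drag is about 2 N. I'll take back 0.4 mm in y and go on.

```bash
python3 -m inch '{"grip":[-1,-1,-1],"travel":[[0.0,-0.04,0],[0.05,-0.04,0],[0.1,-0.04,0]],"turn":[[0,0,0],[0,0,0],[0,0,0]]}' 45
python3 -m inch '{"grip":[-1,-1],"travel":[[0.05,0,0],[0.1,0,0]],"turn":[[0,0,0],[0,0,0]]}' 45
python3 -m inch '{"grip":[-1,-1],"travel":[[0.05,0,0],[0.1,0,0]],"turn":[[0,0,0],[0,0,0]]}' 45
```

```text
clock: 15.05
eef_pos: [522.2, 146.1, 32.7]
eef_rot: [-3.141, -0.004, 0.016]
wrist_force: [-1.9, -0.8, 0.6]
finger_gap: 23.7
clock: 15.3
eef_pos: [523.2, 146.1, 32.7]
eef_rot: [-3.141, -0.004, 0.016]
wrist_force: [-3.3, -0.5, 0.6]
finger_gap: 23.6
clock: 15.55
eef_pos: [524.3, 146.1, 32.7]
eef_rot: [-3.141, -0.004, 0.017]
wrist_force: [-2.2, -0.6, 1.0]
finger_gap: 23.9
```

```bash
python3 -m inch '{"grip":[-1,-1],"travel":[[0.05,0,0],[0.1,0,0]],"turn":[[0,0,0],[0,0,0]]}' 45
python3 -m inch '{"grip":[-1,-1],"travel":[[0.05,0,0],[0.1,0,0]],"turn":[[0,0,0],[0,0,0]]}' 45
```

```text
clock: 15.8
eef_pos: [525.3, 146.1, 32.8]
eef_rot: [-3.141, -0.004, 0.017]
wrist_force: [-3.6, 0.3, 1.4]
finger_gap: 23.9
clock: 16.05
eef_pos: [525.7, 146.1, 32.6]
eef_rot: [-3.141, -0.003, 0.017]
wrist_force: [-7.8, 0.4, 4.8]
finger_gap: 23.6
```

Contact: Fx has risen to -7.8 N. Adding small increments now.

```bash
python3 -m inch '{"grip":[-1,-1],"travel":[[0.04,0,0],[0.04,0,0]],"turn":[[0,0,0],[0,0,0]]}' 45
python3 -c "
from cell import manip
s=manip.read_state();print(s['wrist_force'],s['moment'])"
```

```text
clock: 16.3
eef_pos: [525.7, 146.1, 32.6]
eef_rot: [-3.142, -0.001, 0.017]
wrist_force: [-7.5, -0.3, 4.2]
finger_gap: 23.7
[-7.48471892 -0.26222712  4.20923056] [ 0.04494579  1.15318676 -0.04034398]
```

```bash
python3 -m inch '{"grip":[-1,-1,-1],"travel":[[0.05,0,0],[0.1,0,0],[0.1,0,0]],"turn":[[0,0,0],[0,0,0],[0,0,0]]}' 45
python3 -c "
from cell import manip
s=manip.read_state();print(s['wrist_force'],s['moment'])"
```

```text
clock: 16.68
eef_pos: [525.9, 146.1, 32.5]
eef_rot: [3.141, 0.001, 0.017]
wrist_force: [-9.2, 0.1, 6.3]
finger_gap: 24.0
[-9.21351042  0.10125704  6.28343899] [-0.0265058   1.73383882 -0.04403394]
```

Fz is coupling upward to 6 N, so I'll relieve z slightly while pushing on.

```bash
python3 -m inch '{"grip":[-1,-1,-1],"travel":[[0.08,0,0.03],[0.14,0,0.03],[0.14,0,0.03]],"turn":[[0,0,0],[0,0,0],[0,0,0]]}' 45
python3 -c "
from cell import manip
s=manip.read_state();print(s['wrist_force'],s['moment'])"
```

```text
clock: 17.05
eef_pos: [526.1, 146.1, 32.5]
eef_rot: [3.141, 0.004, 0.017]
wrist_force: [-10.9, 0.5, 6.5]
finger_gap: 23.8
[-10.86135378   0.53537939   6.48873738] [-0.00518138  2.01208341  0.01328974]
```

```bash
python3 -m inch '{"grip":[-1,-1,-1],"travel":[[0.12,0,0.05],[0.18,0,0.05],[0.18,0,0.05]],"turn":[[0,0,0],[0,0,0],[0,0,0]]}' 45
python3 -c "
from cell import manip
s=manip.read_state();print(s['wrist_force'],s['moment'])"
```

```text
clock: 17.42
eef_pos: [526.3, 146.1, 32.6]
eef_rot: [3.141, 0.008, 0.017]
wrist_force: [-12.8, 0.8, 5.7]
finger_gap: 23.9
[-12.79702508   0.84300362   5.70677526] [-0.00275978  2.29537566  0.02740428]
```

One more increment, then hold for over 0.5 s.

```bash
python3 -m inch '{"grip":[-1,-1,-1],"travel":[[0.16,0,0.04],[0.21,0,0.04],[0.21,0,0.04]],"turn":[[0,0,0],[0,0,0],[0,0,0]]}' 45
python3 -m inch '{"grip":[-1,-1,-1,-1,-1],"travel":[[0.22,0,0.04],[0.22,0,0.04],[0.22,0,0.04],[0.22,0,0.04],[0.22,0,0.04]],"turn":[[0,0,0],[0,0,0],[0,0,0],[0,0,0],[0,0,0]]}' 45
python3 - <<'E'
from h import *
s=manip.read_state();print(s['wrist_force'],s['moment'])
for n in("top","side"):
    im,d=manip.camera(n)
    c={"top":im[120:220,230:310],"side":im[215:305,235:365]}[n]
    cv2.imwrite(f"pics/{n}9.png",cv2.resize(c[:,:,::-1],None,fx=6,fy=6,interpolation=cv2.INTER_CUBIC))
E
```

```text
clock: 17.8
eef_pos: [526.5, 146.1, 32.5]
eef_rot: [3.14, 0.013, 0.017]
wrist_force: [-15.9, -0.4, 7.3]
finger_gap: 24.2
clock: 18.42
eef_pos: [526.5, 146.1, 32.4]
eef_rot: [3.14, 0.018, 0.017]
wrist_force: [-18.2, -0.1, 10.2]
finger_gap: 23.5
[-18.22615351  -0.09930304  10.17103611] [ 0.03327802  3.17451025 -0.0339117 ]
```

View pics/side9.png

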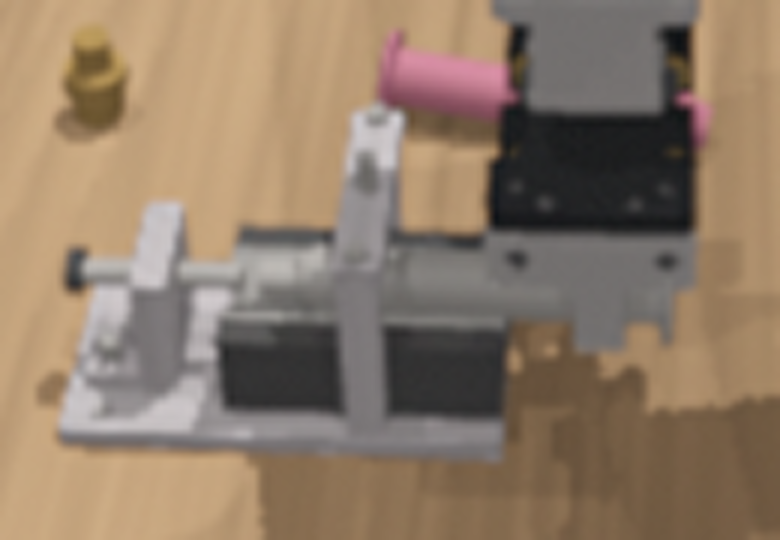

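View pics/top9.png

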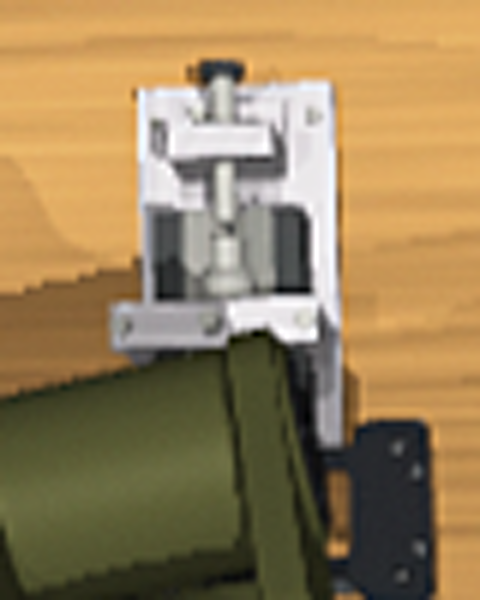

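The tube's taper meets the pin end at (225,270) in the top crop. Force has crept to 18 N in total, so I'll ease back a little and hold at about 12 N.

```bash
python3 -m inch '{"grip":[-1,-1],"travel":[[0.12,0,0.05],[0.12,0,0.05]],"turn":[[0,0,0],[0,0,0]]}' 45
python3 -c "
from cell import manip
s=manip.read_state();print(s['wrist_force'],s['moment'])"
```

```text
clock: 18.77
eef_pos: [526.3, 146.1, 32.6]
eef_rot: [3.14, 0.022, 0.017]
wrist_force: [-12.8, -0.0, 5.0]
finger_gap: 23.8
[-12.76850757  -0.03175194   4.95296125] [ 0.05848814  2.03709873 -0.00449941]
```

```bash
python3 -m inch '{"grip":[-1,-1,-1,-1,-1],"travel":[[0.13,0,0.04],[0.13,0,0.04],[0.13,0,0.04],[0.13,0,0.04],[0.13,0,0.04]],"turn":[[0,0,0],[0,0,0],[0,0,0],[0,0,0],[0,0,0]]}' 45
python3 -c "
from cell import manip
s=manip.read_state();print(s['wrist_force'],s['moment'])"
```

```text
clock: 19.4
eef_pos: [526.3, 146.1, 32.6]
eef_rot: [3.139, 0.025, 0.018]
wrist_force: [-12.2, -0.4, 4.6]
finger_gap: 23.8
[-12.23639877  -0.35961617   4.5759162 ] [ 0.06745968  2.07154225 -0.0332056 ]
```

Held at 12 N for 0.6 s. Now ease the push, open, and check before retracting.

```bash
python3 -m inch '{"grip":[-1,-1,-1],"travel":[[0.09,0,0.02],[0.06,0,0.02],[0.04,0,0.01]],"turn":[[0,0,0],[0,0,0],[0,0,0]]}' 45
python3 -m inch '{"grip":[-0.4,-0.3,-0.1,0.1,0.3,0.3],"travel":[[0.02,0,0],[0.01,0,0],[0.0,0,0],[0,0,0],[0,0,0],[0,0,0]],"turn":[[0,0,0],[0,0,0],[0,0,0],[0,0,0],[0,0,0],[0,0,0]]}' 20
python3 - <<'E'
from h import *
s=manip.read_state();print(s['wrist_force'],s['moment'])
for n in("top","side"):
    im,d=manip.camera(n)
    c={"top":im[120:220,230:310],"side":im[215:305,235:365]}[n]
    cv2.imwrite(f"pics/{n}10.png",cv2.resize(c[:,:,::-1],None,fx=6,fy=6,interpolation=cv2.INTER_CUBIC))
E
```

```text
clock: 19.77
eef_pos: [526.2, 146.1, 32.7]
eef_rot: [3.139, 0.026, 0.017]
wrist_force: [-6.7, 1.0, 5.0]
finger_gap: 23.7
clock: 20.52
eef_pos: [526.2, 146.1, 32.7]
eef_rot: [3.139, 0.026, 0.018]
wrist_force: [-0.1, 0.5, -0.2]
finger_gap: 60.6
[-0.13482844  0.50567825 -0.22649816] [ 0.04645634  0.05721974 -0.02104398]
```

View pics/side10.png

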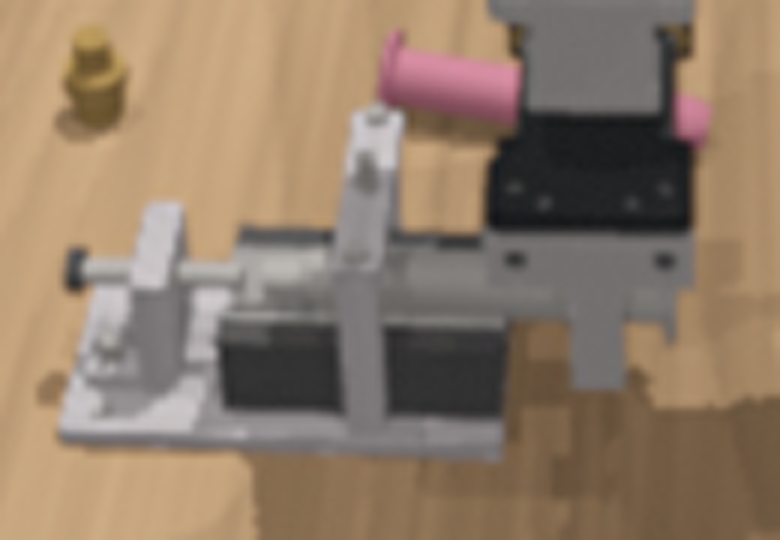

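View pics/top10.png

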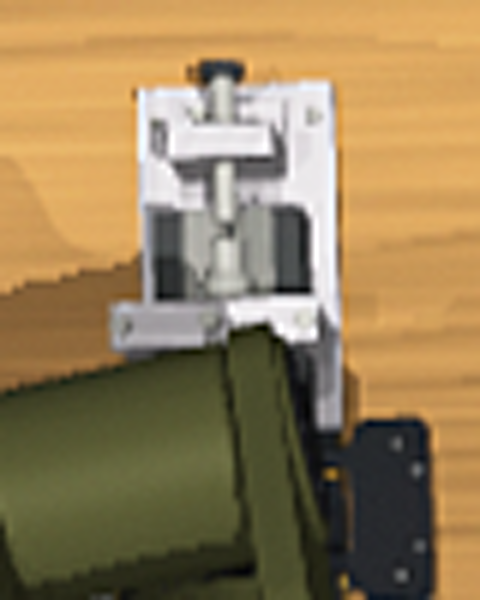

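The tube stays put, nose against the pin, and the fingers are open. Retracting straight up, then back for a clear view.

```bash
python3 -m inch '{"grip":[0.4,0.4,0.4,0.4,0.4,0.4,0.4,0.4,0.4],"travel":[[0,0,1],[0,0,3],[0,0,6],[0,0,10],[-2,-2,14],[-5,-5,16],[-9,-10,17],[-12,-15,17],[-12,-15,17]],"turn":[[0,0,0],[0,0,0],[0,0,0],[0,0,0],[0,0,0],[0,0,0],[0,0,0],[0,0,0],[0,0,0]]}' 20
python3 - <<'E'
from h import *
from scipy.optimize import least_squares
print([(round(r['p'],2),[round(x) for x in r['bbox']]) for r in manip.look_for("side","tube_center")][:5])
for n in("top","side"):
    im,d=manip.camera(n)
    c={"top":im[120:220,230:310],"side":im[215:305,235:365]}[n]
    cv2.imwrite(f"pics/{n}11.png",cv2.resize(c[:,:,::-1],None,fx=6,fy=6,interpolation=cv2.INTER_CUBIC))
    W=cloud(n,d).reshape(-1,3);W=W[np.isfinite(W[:,0])]
    s=W[(W[:,0]>510)&(W[:,0]<598)&(abs(W[:,1]-146)<15)&(W[:,2]>50)&(W[:,2]<68)]
    f=lambda p: np.hypot(s[:,1]-p[0]-p[1]*(s[:,0]-560),s[:,2]-p[2]-p[3]*(s[:,0]-560))-12.5
    r=least_squares(f,[146,0.018,50,0],loss='soft_l1');print(n,r.x.round(3),len(s),np.sqrt((r.fun**2).mean()).round(2))
E
```

```text
clock: 21.75
eef_pos: [405.0, -6.1, 203.8]
eef_rot: [3.139, 0.024, 0.014]
wrist_force: [0.9, -0.1, -0.2]
finger_gap: 65.9
[(0.82, [299, 221, 354, 239]), (0.81, [255, 151, 296, 178]), (0.75, [285, 256, 347, 272]), (0.69, [365, 181, 395, 215]), (0.5, [244, 249, 285, 279])]
top [1.46454e+02 2.20000e-02 5.05010e+01 9.00000e-03] 364 1.72
side [1.45278e+02 1.00000e-02 5.02120e+01 8.00000e-03] 384 1.38
```

View pics/side11.png

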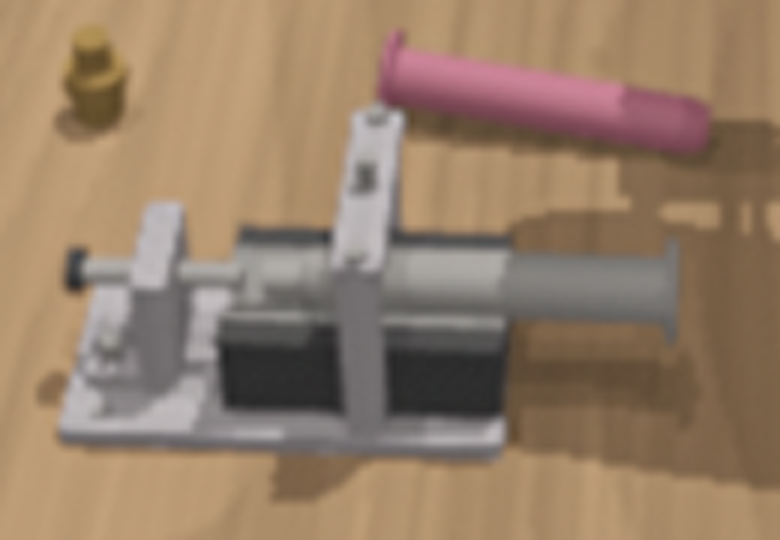

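View pics/top11.png

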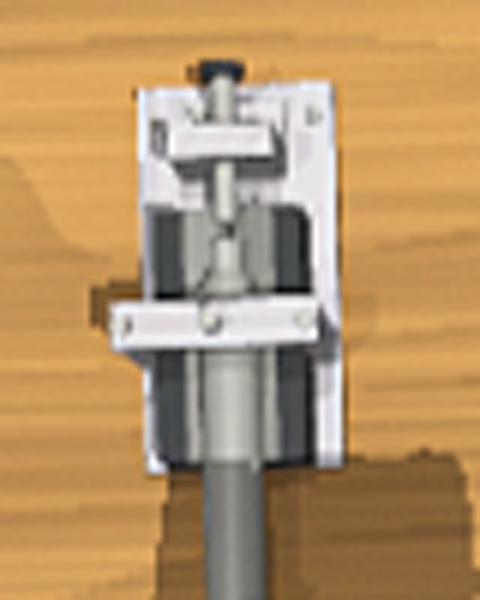

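The side crop shows the tube lying in the V, parallel to the block, with its flange outside the mouth at (670,290). The top crop shows the nose against the pin end at (225,245). Both fits give an axis height near 50 mm and angles within 0.02 rad of the groove. Handing in.

```bash
python3 -c "
from cell import manip
print(manip.sign_off())"
```

```text
the job is handed in; nothing more can be done
None
```

I took the grey stainless tube from the rack and laid it nose first in the V-block. I slid it under the roller and pressed it against the stop pin, then released it and backed the arm off. The job was handed in at about 22 s; no verdict was reported.

- **Push:** I held it at about 12–13 N wrist force for 0.6 s. Just before that, during a hold meant to stay near 15 N, the wrist force crept up and read 18.2 N at the end of the hold. Drag takes up part of that, so the stop probably saw less than 18 N. I eased off straight away. I had no direct reading of the stop or flank forces, the stop pin, or the roller lift.
- **Last checks:** The pictures show the tube in the groove, under the bridge, with its nose against the pin end. The depth fits put its axis at 50.2–50.5 mm high, in line with the groove to about 0.01 rad. They also showed a slope of 0.008–0.009 rad (tail slightly low), which is within their noise and under the 0.03 limit.
- **Disagreement:** The side camera's groove fit was about 4 mm off the top camera's, so I steered by the top camera and the felt side forces.
- **Bystanders:** The arm's path stayed clear of them. In the last close-ups only the brass fitting was in view, and it had not moved; I did not look at the others again.

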